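Dispense a bearing ball with the rocker gate

ROBOT

A 7-joint arm with a two-finger parallel gripper is mounted at the origin on the work surface. World frame = base frame: x ahead of the robot, y to its left, z up, the work surface at z = 0. Lengths are in m, angles in rad, forces in N, time in s.
With the tool pointing down it reaches from about 0.4 to 0.85 m from the base axis. Payload 6.9 kg.
Tool frame: the origin (TCP) lies at the very end of the fingers, on their centre line; the grasp point (between the pads) lies 19 mm behind it; x points along the fingers, z is the direction in which the jaws open and shut, and the axes are right-handed (so a half turn about x gives the same grasp; the last joint's range is limited). The gripper opens to 85 mm and grips with 20 to 120 N. Pads are 22 mm wide; open, the fingers measure 114 mm over their backs; the gripper's body (76 mm by 85 mm) begins 54 mm behind the grasp point. The pads swing forward as they close: fully open they stand 13 mm farther back than shut.
Start: joints at [-1.177, 0.507, -0.238, 1.5, 0.126, 1.149, -0.155], TCP at [0.178, 0.599, 0.231] pointing down, gripper open.
Joint ranges: [-3.08, 3.08], [-0.24, 2.05], [-1.43, 1.35], [0, 2.5], [-1.52, 4.66], [0.17, 1.96], [-2.89, 2.89]. Speed limits (rad/s): [2.39, 2.39, 3.14, 3.14, 3.14, 3.14, 3.14].

INTERFACE

Orientations are given as a unit quaternion [x, y, z, w].
In Python, from station import bot gives the robot as it stands.
- The arm moves only by the tool step_arm, never from a script. Its argument "steps" is a list of rows, each a list of 5 numbers: the closure, from 0 (fully open) to 1 (shut), then the shift along the tool's x, y, z in cm, then the turn about the tool's x in rad. In form: [[hand, tx, ty, tz, yaw], ...]. A call has exactly 8 rows; each row shifts and turns the pose as measured when the row begins, along the tool's axes as they then stand; what a row does not reach is not made up. A row lasts 1/12 s, in which the tool goes at most 41.7 mm and 7.16 degrees, less where a joint would pass 70% of its speed; a pose out of reach is approached as far as the arm can. A call with a gripper value outside its range is refused whole. The fingers move at their own pace and stop on an object; the grip force is fixed at half the most. Time passes only in rows, so rows that do not move let the fingers close, or fill a call up. It gives the time, the measured TCP pose, the force and the opening at its end, in the units of the state.
- bot.read_state(): the state, without advancing time (a new reading comes with each control period).
- bot.get_image(name): name is "scene" or "side" or "wrist"; returns a dict with "img" (480x640x3 uint8, red, green, blue), "fx", "fy", "cx", "cy" (pixels), "dist" ([k1, k2, p1, p2, k3] as OpenCV has them; the pictures are not rectified), "rvec" (rotation vector, rad) and "tvec" (3), from world to camera coordinates, as OpenCV has them; the wrist camera has in their place "mount" (4x4, takes a point from camera to tool coordinates, whose origin is the TCP and whose axes are the tool frame's). Camera axes: x right, y down, z forward; pixel columns grow to the right and rows downward; lengths in m; the calibration is good to about 2 mm. A picture is of the moment at which its call begins: read the wrist's pose just before it. There is no depth.
- bot.finish_job(): hands the job in, once; it reports no verdict.
The state is a dict: "time": time; "joint_pos": joint angles; "qd": joint speeds; "joint_torque": joint torques, N m; "position": TCP position; "tool_rot": TCP orientation; "contact_force": force on the tool from outside, world axes, zero at the start; "ft_torque": the same for the moment, N m; "width": finger opening in m.
Only numpy, scipy, OpenCV 4.12 (cv2) and the standard library are available. Lean on these libraries where they do the work, as an engineer would, in place of code of your own. Each camera call takes 0.05 s, during which the arm holds its last target.

TASK

Get a bearing ball out of the dispenser and into the small grey cup. With fingertips only, push the cup along its track all the way to the stop under the chute, then press down the paddle of the rocking lever so that its other end lifts the gate and the ball rolls into the cup, and let the lever come back up. Do not lift or tip the cup, do not touch the ball, and leave everything else on the ledge where it is.

Things in the scene. Friction and masses are not known exactly. Their poses are not given: they have to be found in the camera images.
- dispenser: Fixed dispenser: 8 mm plywood base with a cup track, a sloping chute and a lever on a post (at x -25, y 50, top z 122 mm in its frame; z up, origin on the ledge). The lever lies along its x axis at y 50, z 113 mm, from the paddle (x -100) to the gate blade (x 50) that hangs in the chute.
- cup_home (a point): Where the cup's origin is when the cup is against the stop: on the track floor under the chute mouth (x 50, y -12, z 8 mm in the dispenser's frame; same axes). The track runs along y from y -190 mm (open end) to the stop bar's face at y 25; its side fences are 79 mm apart; fences and stop are 6 mm high.
- spout (a point): Lower end (mouth) of the 40 mm wide chute, on its floor: x 50, y 4, z 66 mm in the dispenser's frame, same axes. The chute rises from here towards +y at 0.15 rad for 112 mm. At the mouth its underside is at z 62 mm and its walls' top at z 82.
- cup: Small grey handleless ceramic cup, 48 mm tall, with a thick round base 74 mm across and 18 mm high; above it the wall is 70 mm across and 4 mm thick; inner floor 20 mm above the underside; about 250 g, loose, slides with 1 to 4 N, standing in the track 50 to 105 mm from its home. Origin: centre of its underside, z up.
- paddle (a point): Centre of the top face of the steel press plate on the robot-side end of the rocking lever, 42 x 46 mm, 6 mm thick, top 123 mm above the ledge at rest, open ledge beneath. It tilts with the lever; 75 mm from the pivot; sinks about 35 mm at full travel.
- rocker (a joint): Angle of the rocking lever, rad: 0 at rest (gate shut), 0.5 at its stop with the paddle fully down. From 0.3 up the gate is clear of the ball. A spring returns it; pressing takes about 2 N at first and 4 N at the stop.
- ball_center (a point): Centre of the 25 mm steel bearing ball (64 g), which waits in the chute on the uphill side of the gate blade. Once the gate is up it takes about half a second to roll out.
- spanner: Bystander: flat chrome spanner 170 mm long, 6 mm thick, lying near the paddle. Origin: centre of its underside, long axis x.
- caliper: Bystander: steel brake caliper 70 x 56 x 39 mm near the paddle's other side. Origin: centre of its underside.
- tin: Bystander: flat round aluminium tin, 60 mm across, 28 mm high, beyond the dispenser. Origin: centre of its underside.
- tire_lever: Bystander: blue plastic tire lever, 130 mm long, standing loose in a slotted wooden holder 50 mm high. Origin: its foot, 8 mm above the ledge.
- lube: Bystander: white plastic bottle, 44 mm across, 120 mm tall. Origin: centre of its underside.
- mug: Bystander: grey mug with a handle, 80 mm across, 90 mm tall (not the cup in the track). Origin: centre of its underside.
- ball: The same ball as a body; its origin is a point on its surface that turns as it rolls, so use ball_center for its place.
Things that resemble listed ones, but are neither listed nor needed, are in the scene too. Leave any pink, purple or red look-alike of the cup alone.

How it is judged:
By the outcome, as a careful person would: the job done as asked, in the order asked, and still so for the second after the job is handed in, with the robot touching nothing.
It also fails if it takes over 45 s, if anything falls off the work surface, if the arm or the gripper's body presses on something with over 40 N, if the wrist force passes 120 N, or if a joint passes its speed limit or range.

## Working session

There is one attempt and no reset: what is moved stays moved. The work goes in short steps, Python scripts to look and compute and a tool call to move; the robot and the scene stay as the last step left them, time stands still between calls to the robot, and variables do not carry over. Pictures are saved under pics/ and viewed, and the job is handed in when it is done.

Besides the shell and the picture viewer there is one more tool, called after "Call:" as a command line: name --pt "numbers of a row" for each row, then --argument value for the rest. step_arm: Moves the arm, as the interface text tells. Its arguments: {"type":"object","properties":{"steps":{"type":"array"}},"required":["steps"]}

```bash
ls; mkdir -p pics; cat > h.py <<'E'
import numpy as np, cv2, pickle
from station import bot
E
python3 - <<'E'
from h import *
s=bot.read_state(); print({k:np.round(v,3) for k,v in s.items()})
for n in ["scene","side","wrist"]:
    d=bot.get_image(n); cv2.imwrite(f"pics/{n}0.png",d["img"][:,:,::-1]); pickle.dump(d,open(f"{n}0.pkl","wb"))
    print(n,{k:np.round(v,3).tolist() for k,v in d.items() if k!="img"})
E
```

```text
pics
{'time': np.float64(0.0), 'joint_pos': array([-1.176,  0.508, -0.238,  1.501,  0.126,  1.149, -0.155]), 'qd': array([ 0.001, -0.001, -0.001, -0.004, -0.   , -0.001, -0.001]), 'joint_torque': array([ 1.0000e-03, -6.2060e+01, -2.1870e+00, -2.4964e+01,  1.3000e-02,
        1.2000e-02,  0.0000e+00]), 'position': array([0.178, 0.599, 0.23 ]), 'tool_rot': array([-0.423,  0.567,  0.422,  0.566]), 'contact_force': array([-0.356,  0.349, -0.063]), 'ft_torque': array([ 0.008, -0.039, -0.015]), 'width': np.float64(0.085)}
scene {'fx': 571.124, 'fy': 571.124, 'cx': 325.446, 'cy': 240.441, 'dist': [-0.051, 0.0, 0.0, 0.0, 0.0], 'rvec': [2.179, 1.459, -0.457], 'tvec': [-0.243, -0.431, 1.857]}
side {'fx': 501.484, 'fy': 501.484, 'cx': 322.801, 'cy': 238.171, 'dist': [0.02, 0.0, 0.0, 0.0, 0.0], 'rvec': [0.087, -2.825, 1.295], 'tvec': [0.626, 0.105, 1.127]}
wrist {'fx': 343.8, 'fy': 343.8, 'cx': 321.645, 'cy': 239.066, 'dist': [-0.05, 0.0, 0.0, 0.0, 0.0], 'mount': [[-0.002, -0.298, 0.955, -0.143], [-0.001, -0.955, -0.298, 0.076], [1.0, -0.001, 0.001, -0.0], [0.0, 0.0, 0.0, 1.0]]}
```

View pics/scene0.png

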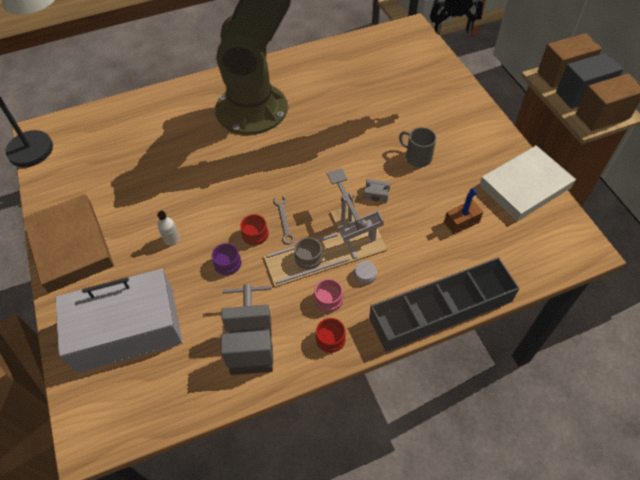

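View pics/side0.png

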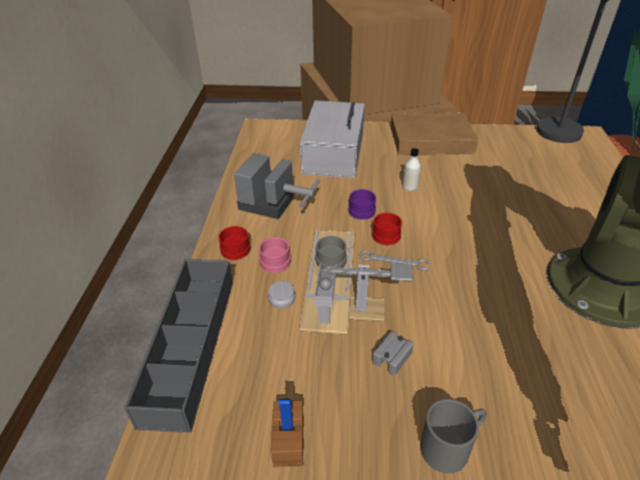

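View pics/wrist0.png

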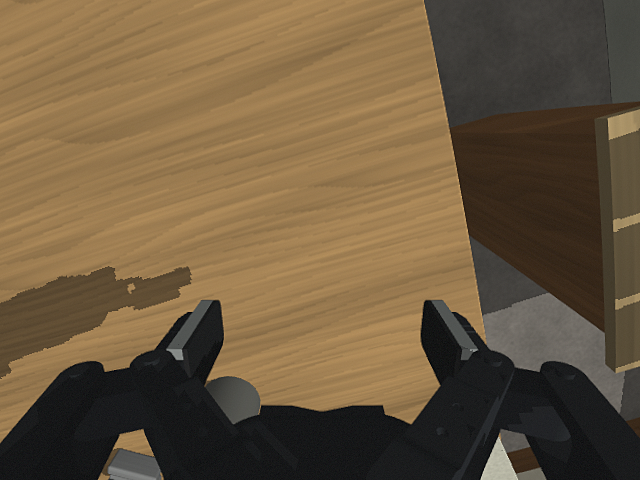

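The scene view shows the dispenser base at about (265-385, 205-280), the grey cup at (308,252), the paddle at (337,177) and the spanner at (285,220). The caliper is at (377,190), the mug at (420,146), and the look-alikes are red, purple and pink. I'll enlarge next.

```bash
python3 - <<'E'
import cv2
a=cv2.imread("pics/scene0.png")[155:295,245:405]; cv2.imwrite("pics/sc1.png",cv2.resize(a,None,fx=5,fy=4.28*5/4.28,interpolation=cv2.INTER_CUBIC)[:700][:, :800][0:600])
a=cv2.imread("pics/side0.png")[222:342,285:445]; cv2.imwrite("pics/si1.png",cv2.resize(a,None,fx=5,fy=5,interpolation=cv2.INTER_CUBIC))
a=cv2.imread("pics/scene0.png")[165:285,250:410]; cv2.imwrite("pics/sc1.png",cv2.resize(a,None,fx=5,fy=5,interpolation=cv2.INTER_CUBIC))
E
```

```text
(no output)
```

View pics/sc1.png

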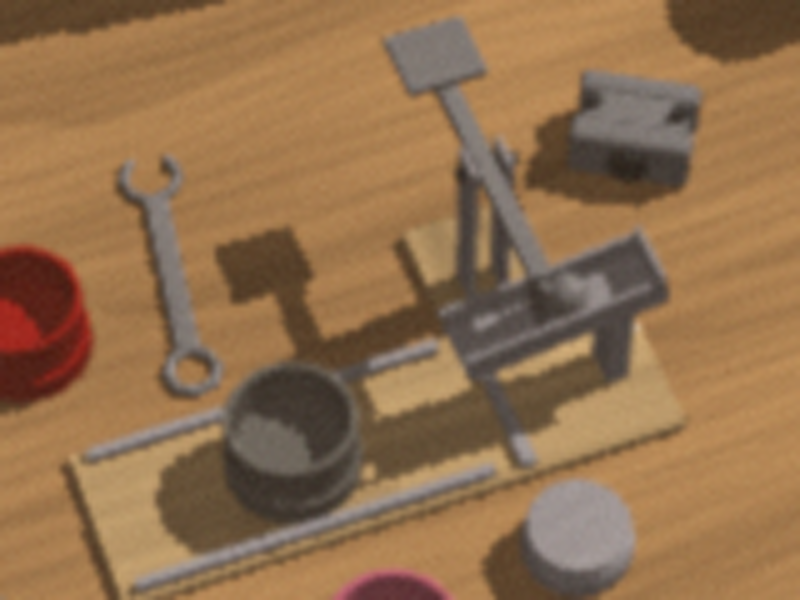

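View pics/si1.png

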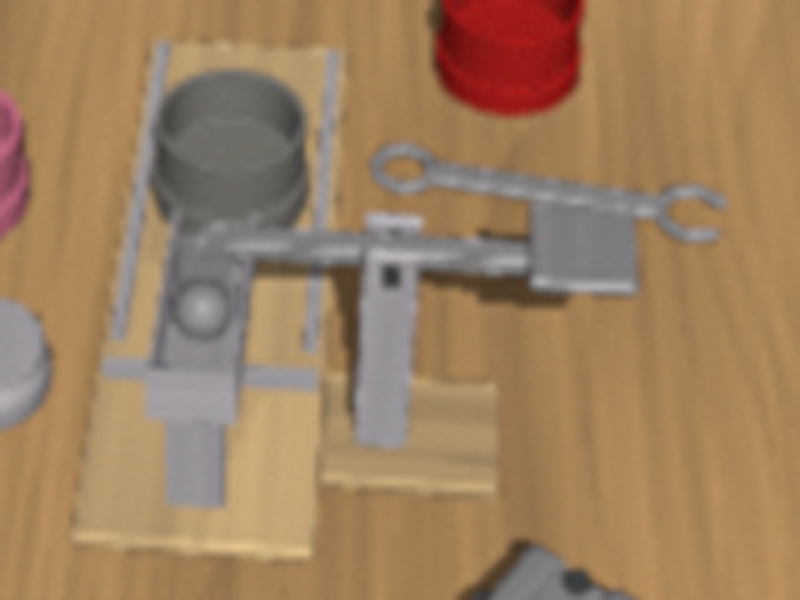

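```bash
cat >> h.py <<'E'
from scipy.optimize import least_squares
def proj(d,P):
    P=np.atleast_2d(np.asarray(P,float))
    return cv2.projectPoints(P,np.array(d["rvec"]),np.array(d["tvec"]),np.array([[d["fx"],0,d["cx"]],[0,d["fy"],d["cy"]],[0,0,1]]),np.array(d["dist"]))[0][:,0]
def D2W(p,P):
    P=np.atleast_2d(np.asarray(P,float))/1000; c,s=np.cos(p[2]),np.sin(p[2])
    return np.c_[p[0]+c*P[:,0]-s*P[:,1],p[1]+s*P[:,0]+c*P[:,1],P[:,2]]
def crop(px,o): return np.array(px)/5+np.array(o)
SC=pickle.load(open("scene0.pkl","rb"));SI=pickle.load(open("side0.pkl","rb"))
E
python3 - <<'E'
from h import *
M=[[-100,50,123],[8,-190,14],[92,-190,14],[30,4,82],[70,4,82]]
sc=crop([[436,57],[90,455],[138,585],[443,312],[467,368]],(250,165))
Ms=[[-100,50,123],[8,-190,14],[92,-190,14]]
si=crop([[584,249],[333,52],[160,42]],(285,222))
f=lambda p:np.r_[(proj(SC,D2W(p,M))-sc).ravel(),(proj(SI,D2W(p,Ms))-si).ravel()]
best=None
for y0 in np.arange(-3,3.2,.5):
  r=least_squares(f,[.6,0,y0])
  if best is None or r.cost<best.cost: best=r
print(best.x,best.cost); print(np.round(f(best.x).reshape(-1,2),1))
p=best.x; np.save("disp.npy",p)
# cup rim
c=crop([[291,420]],(250,165)); cs=crop([[231,121]],(285,222))
g=lambda q:np.r_[(proj(SC,[*q,.056])-c).ravel(),(proj(SI,[*q,.056])-cs).ravel()]
r=least_squares(g,[.6,0]); print(r.x,r.fun)
R=np.array([[np.cos(p[2]),-np.sin(p[2])],[np.sin(p[2]),np.cos(p[2])]])
print("cup in disp mm",R.T@(r.x-p[:2])*1000)
for n,P in dict(home=[50,-12,8],paddle=[-100,50,123],pivot=[-25,50,122],open=[50,-190,8]).items(): print(n,D2W(p,P))
for nm,d,o in(("sc",SC,(250,165)),("si",SI,(285,222))):
  im=cv2.resize(d["img"][o[1]:o[1]+120,o[0]:o[0]+160,::-1],None,fx=5,fy=5,interpolation=cv2.INTER_CUBIC)
  L=[[(8,-190,14),(8,20,14)],[(92,-190,14),(92,20,14)],[(30,4,82),(30,115,98.6)],[(70,4,82),(70,115,98.6)],[(-25,50,122),(-25,50,0)],[(-121,27,123),(-79,27,123)],[(-79,27,123),(-79,73,123)],[(-121,73,123),(-79,73,123)],[(-121,27,123),(-121,73,123)],[(8,25,14),(92,25,14)]]
  for a,b in L:
    q=(proj(d,D2W(p,[a,b]))-o)*5+2; cv2.line(im,*[tuple(int(v) for v in k) for k in q],(0,255,0),1)
  t=np.linspace(0,6.28,50); cc=np.c_[r.x[0]+.035*np.cos(t),r.x[1]+.035*np.sin(t),0*t+.056]
  cv2.polylines(im,[((proj(d,cc)-o)*5+2).astype(int)],True,(0,255,255),1)
  cv2.imwrite(f"pics/{nm}_ov.png",im)
E
```

```text
[ 0.5651695   0.0543218  -0.03251257] 6.090881268304832
[[ 0.  -1.2]
 [-0.5 -0.6]
 [-0.6 -1. ]
 [-0.1 -1.5]
 [ 0.7 -0.8]
 [-1.8 -0.9]
 [-1.2 -0.2]
 [-0.1 -0.2]]
[ 0.61185712 -0.03515943] [-0.05273606 -1.31751213 -0.89459163 -0.57097979]
cup in disp mm [ 49.57169445 -87.91627449]
home [[0.61475299 0.0407028  0.008     ]]
paddle [[0.46684769 0.10754606 0.123     ]]
pivot [[0.54180805 0.10510805 0.122     ]]
open [[ 0.60896678 -0.13720313  0.008     ]]
```

View pics/sc_ov.png

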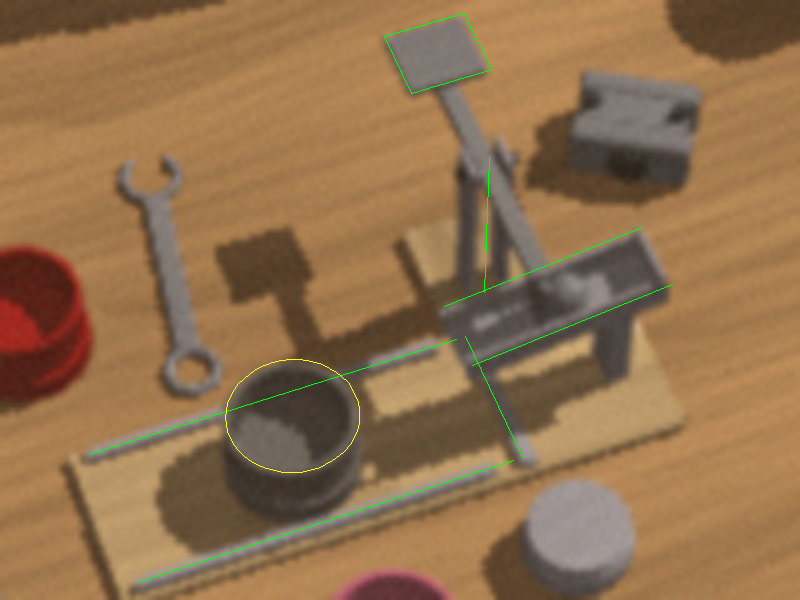

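View pics/si_ov.png

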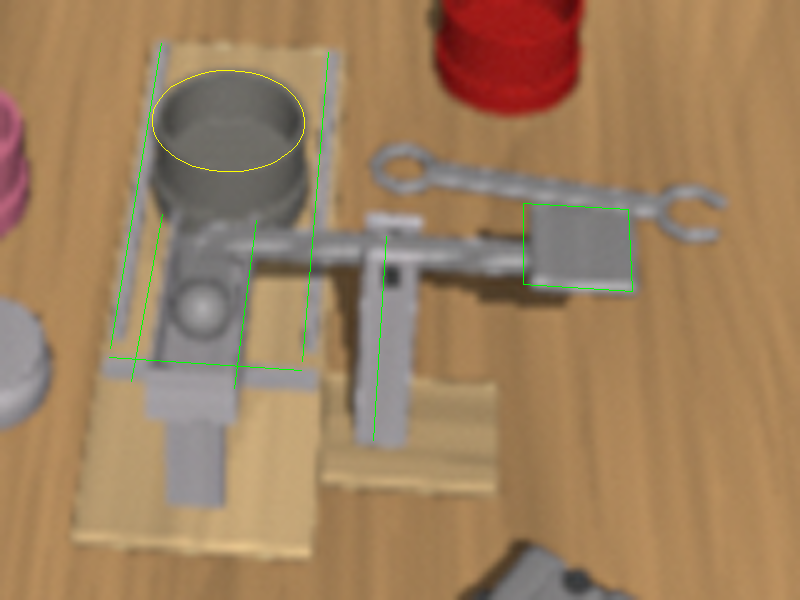

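```bash
cat >> h.py <<'E'
from scipy.spatial.transform import Rotation as Ro
p=np.load("disp.npy")
def rep():
    s=bot.read_state(); R=Ro.from_quat(s["tool_rot"]).as_matrix(); pos=np.array(s["position"])
    d=pos-np.array([*p[:2],0]); c,sn=np.cos(p[2]),np.sin(p[2])
    dd=np.array([c*d[0]+sn*d[1],-sn*d[0]+c*d[1],d[2]])*1000
    print("t",round(float(s["time"]),2),"pos",pos.round(4),"disp mm",dd.round(1),"q7",np.round(s["joint_pos"][6],2),"w",round(float(s["width"]),4),"F",np.round(s["contact_force"],1))
    ang=np.arctan2(R[1,2],R[0,2]); print("tool axes in world (cols)\n",R.round(3)," zyaw-disp",round(float(ang-p[2]),3))
    return s,R,pos
def go(*tgt_disp):
    s,R,pos=rep(); w=D2W(p,tgt_disp)[0]; print("shift cm tool", (R.T@(w-pos)*100).round(2))
E
python3 - <<'E'
from h import *
go(50,-150,250)
go(-100,50,250)
print(D2W(p,[50,-150,250]))
E
```

```text
t 0.15 pos [0.1779 0.5988 0.2306] disp mm [-404.7  531.6  230.6] q7 -0.15 w 0.0855 F [ 0.6  0.7 -0.4]
tool axes in world (cols)
 [[-0.    -0.959  0.285]
 [-0.001  0.285  0.959]
 [-1.    -0.    -0.001]]  zyaw-disp 1.315
shift cm tool [ -1.86 -61.26 -54.41]
t 0.15 pos [0.1779 0.5988 0.2306] disp mm [-404.7  531.6  230.6] q7 -0.15 w 0.0855 F [ 0.6  0.7 -0.4]
tool axes in world (cols)
 [[-0.    -0.959  0.285]
 [-0.001  0.285  0.959]
 [-1.    -0.    -0.001]]  zyaw-disp 1.315
shift cm tool [ -1.88 -41.68 -38.86]
[[ 0.61026705 -0.09722427  0.25      ]]
```

Call:
step_arm --pt "0.5 -0.2 -3.75 0 0.055" --pt "0.5 -0.2 -3.75 0 0.055" --pt "0.5 -0.2 -3.75 0 0.055" --pt "0.5 -0.2 -3.75 0 0.055" --pt "0.5 0 -3.75 0 0.055" --pt "0.5 0 -3.75 0 0.055" --pt "0.5 0 -3.75 0 0.055" --pt "0.5 0 -3.75 0 0.055"

```text
time: 0.82
position: [0.4392, 0.4634, 0.2342]
tool_rot: [-0.289, 0.648, 0.292, 0.641]
contact_force: [1.6, 0.5, -0.4]
width: 0.0428
```

```bash
python3 -c "
from h import *
go(50,-150,250)"
```

```text
t 0.82 pos [0.4392 0.4634 0.2342] disp mm [-139.2  404.8  234.2] q7 -0.04 w 0.0428 F [ 1.6  0.5 -0.4]
tool axes in world (cols)
 [[-0.01  -0.749  0.662]
 [-0.001  0.663  0.749]
 [-1.     0.007 -0.007]]  zyaw-disp 0.879
shift cm tool [ -1.73 -49.95 -30.67]
```

Call:
step_arm --pt "0.5 -0.2 -3.75 -0.2 0.055" --pt "0.5 -0.2 -3.75 -0.2 0.055" --pt "0.5 -0.2 -3.75 -0.2 0.055" --pt "0.5 -0.2 -3.75 -0.2 0.055" --pt "0.5 0 -3.75 -0.2 0.055" --pt "0.5 0 -3.75 -0.2 0.055" --pt "0.5 0 -3.75 -0.2 0.055" --pt "0.5 0 -3.75 -0.2 0.055"

```text
time: 1.48
position: [0.614, 0.2042, 0.237]
tool_rot: [-0.135, 0.699, 0.135, 0.689]
contact_force: [0.7, 0.3, 0.1]
width: 0.043
```

```bash
python3 -c "
from h import *
go(50,-150,250)"
```

```text
t 1.48 pos [0.614  0.2042 0.237 ] disp mm [ 43.9 151.4 237. ] q7 0.05 w 0.043 F [0.7 0.3 0.1]
tool axes in world (cols)
 [[-0.014 -0.375  0.927]
 [-0.002  0.927  0.376]
 [-1.     0.003 -0.014]]  zyaw-disp 0.417
shift cm tool [ -1.23 -27.8  -11.68]
```

Call:
step_arm --pt "0.5 0 -3.5 -1.4 0.053" --pt "0.5 0 -3.55 -1.2 0.053" --pt "0.5 0 -3.6 -1.0 0.053" --pt "0.5 0 -3.65 -0.8 0.053" --pt "0.5 0 -3.7 -0.6 0.053" --pt "0.5 0 -3.7 -0.5 0.053" --pt "0.5 0 -3.7 -0.3 0.053" --pt "0.5 0 -3.7 -0.1 0.053"

```text
time: 2.15
position: [0.6108, -0.1095, 0.2343]
tool_rot: [0.021, 0.713, -0.023, 0.701]
contact_force: [0.2, 0.3, 0.0]
width: 0.0428
```

```bash
python3 -c "
from h import *
go(50,-150,100)"
```

```text
t 2.15 pos [ 0.6108 -0.1095  0.2343] disp mm [  51.  -162.3  234.3] q7 0.17 w 0.0428 F [0.2 0.3 0. ]
tool axes in world (cols)
 [[-0.017  0.061  0.998]
 [-0.003  0.998 -0.061]
 [-1.    -0.004 -0.017]]  zyaw-disp -0.029
shift cm tool [13.42  1.27  0.09]
```

```bash
python3 - <<'E'
from h import *
s=bot.read_state(); d=bot.get_image("wrist"); im=d["img"][:,:,::-1].copy()
R=Ro.from_quat(s["tool_rot"]).as_matrix(); T=np.eye(4);T[:3,:3]=R;T[:3,3]=s["position"]
W=T@np.array(d["mount"]); C=np.linalg.inv(W); d["rvec"]=cv2.Rodrigues(C[:3,:3])[0]; d["tvec"]=C[:3,3]
pickle.dump(d,open("wrist1.pkl","wb"))
cv2.imwrite("pics/wrist1raw.png",im)
for a,b in [[(8,-190,14),(8,20,14)],[(92,-190,14),(92,20,14)],[(30,4,82),(30,115,98.6)],[(70,4,82),(70,115,98.6)],[(8,25,14),(92,25,14)],[(-121,27,123),(-79,27,123)]]:
    q=proj(d,D2W(p,[a,b])).astype(int); cv2.line(im,tuple(map(int,q[0])),tuple(map(int,q[1])),(0,255,0),1)
t=np.linspace(0,6.28,50); cc=np.c_[49.6+35*np.cos(t),-88+35*np.sin(t),0*t+56]
cv2.polylines(im,[proj(d,D2W(p,cc)).astype(int)],True,(0,255,255),1)
cv2.imwrite("pics/wrist1.png",im)
E
```

```text
(no output)
```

View pics/wrist1.png

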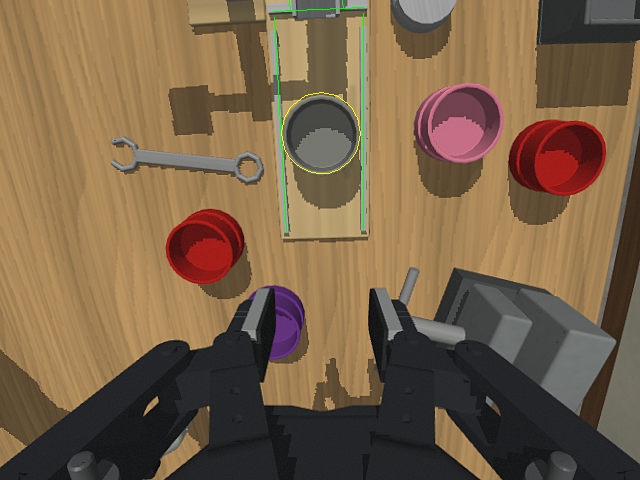

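The overlay fits the cup and track: cup rim at about (321,133), fences at x≈285 and 365. The purple cup (278,322), the red cup (205,245) and the vise handle (410,290) are near where I descend, so I'll locate them.

```bash
python3 - <<'E'
from h import *
d=pickle.load(open("wrist1.pkl","rb"))
c,s=np.cos(p[2]),np.sin(p[2])
def at(d,px,z):
    g=lambda q:(proj(d,[*q,z])-np.array(px)).ravel()
    r=least_squares(g,[.6,-.1]).x-p[:2]; return (np.array([c*r[0]+s*r[1],-s*r[0]+c*r[1]])*1000).round(1)
print("purple scene",at(SC,(226,254),.048)," side",at(SI,(363,199),.048))
print("red scene",at(SC,(254,224),.048),"side",at(SI,(387,222),.048),"wrist",at(d,(200,253),.048))
for nm,px in (("handle tip",(412,270)),("handle low",(405,303)),("screw end",(415,325))):
    print(nm,[at(d,px,z) for z in(.03,.06,.09)])
a=cv2.imread("pics/scene0.png")[200:360,190:350]; cv2.imwrite("pics/v.png",cv2.resize(a,(600,600),interpolation=cv2.INTER_CUBIC))
a=cv2.imread("pics/side0.png")[140:260,215:375]; cv2.imwrite("pics/v2.png",cv2.resize(a,(800,600),interpolation=cv2.INTER_CUBIC))
E
```

```text
purple scene [ -12.9 -293.6]  side [ -18.4 -285.7]
red scene [ -79.2 -198. ] side [ -80.2 -196. ] wrist [ -78.3 -200.7]
handle tip [array([ 143.8, -232. ]), array([ 136.2, -219.4]), array([ 128.5, -206.7])]
handle low [array([ 138. , -271.9]), array([ 130.9, -255.8]), array([ 123.7, -239.7])]
screw end [array([ 150.9, -300.5]), array([ 142.7, -281.9]), array([ 134.4, -263.4])]
```

View pics/v.png

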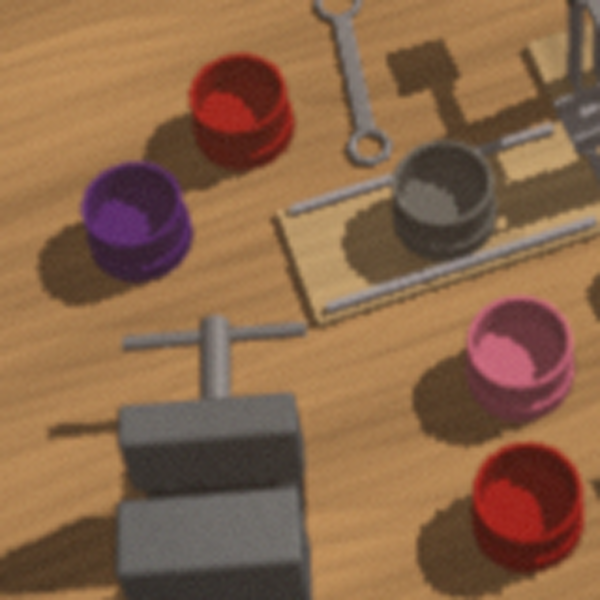

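View pics/v2.png

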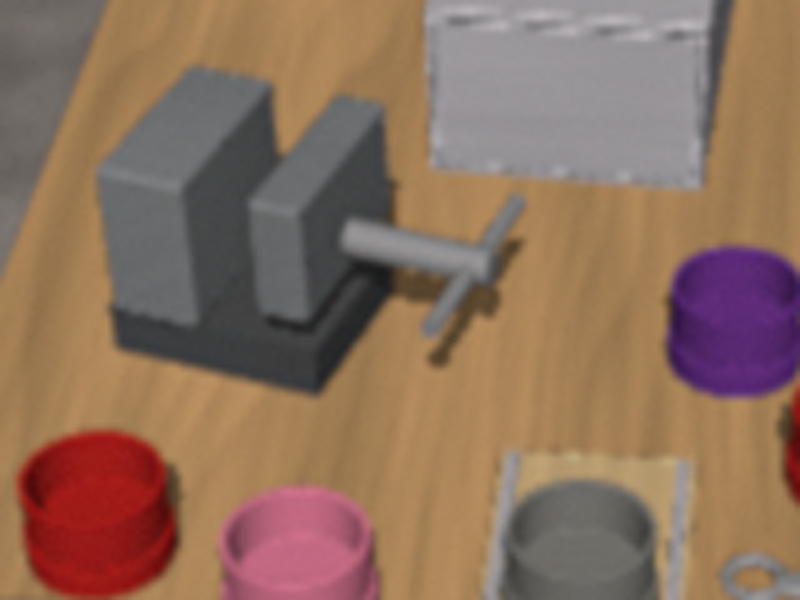

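Call:
step_arm --pt "0.5 3.5 0 0.06 -0.015" --pt "0.5 3.5 0 0.06 -0.014" --pt "0.5 3.5 0 0.06 0" --pt "0.5 3.5 0 0.06 0" --pt "0.5 3.5 0 0.06 0" --pt "0.5 1.5 0 0.0 0" --pt "0.5 1.0 0 0.0 0" --pt "0.5 0 0 0 0"

```text
time: 2.87
position: [0.6091, -0.1319, 0.0276]
tool_rot: [0.015, 0.711, -0.025, 0.702]
contact_force: [0.3, -0.2, 0.6]
width: 0.0429
```

```bash
python3 - <<'E'
from h import *
go(50,-60,22)
for n in("scene","side"):
    d=bot.get_image(n); 
    im=d["img"][:,:,::-1]; im=im[165:285,245:405] if n=="scene" else im[190:310,270:430]
    cv2.imwrite(f"pics/{n}2.png",cv2.resize(im,(800,600),interpolation=cv2.INTER_CUBIC))
E
```

```text
t 2.87 pos [ 0.6091 -0.1319  0.0276] disp mm [  50.  -184.7   27.6] q7 0.24 w 0.0429 F [ 0.3 -0.2  0.6]
tool axes in world (cols)
 [[-0.013  0.057  0.998]
 [-0.014  0.998 -0.058]
 [-1.    -0.015 -0.013]]  zyaw-disp -0.025
shift cm tool [ 0.39 12.47 -0.31]
```

View pics/side2.png

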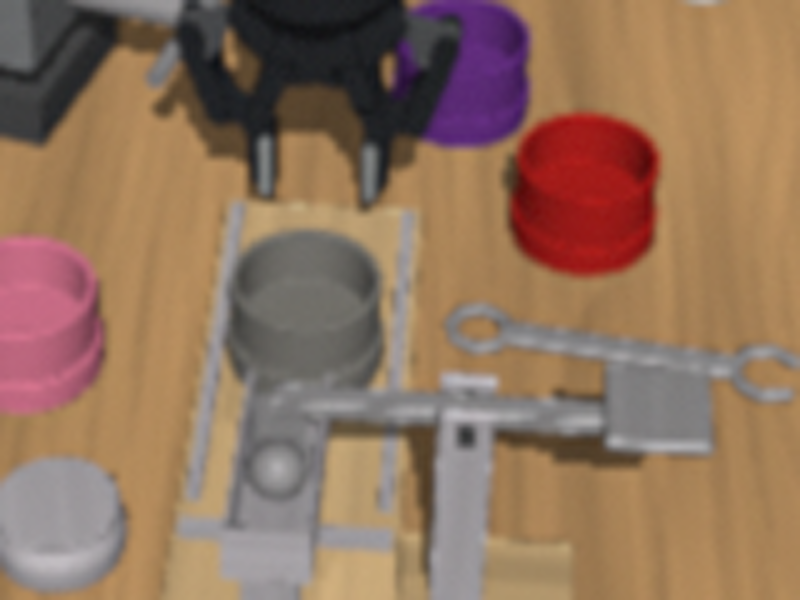

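Call:
step_arm --pt "0.5 0.3 1.0 -0.03 -0.01" --pt "0.5 0.3 1.0 -0.03 -0.01" --pt "0.5 0 1.0 -0.03 0" --pt "0.5 0 1.0 -0.03 0" --pt "0.5 0 0.8 -0.02 0" --pt "0.5 0 0.8 -0.02 0" --pt "0.5 0 0.8 -0.02 0" --pt "0.5 0 0.8 -0.02 0"

```text
time: 3.63
position: [0.6135, -0.0557, 0.0298]
tool_rot: [0.006, 0.708, -0.019, 0.706]
contact_force: [-0.6, -2.7, 1.2]
width: 0.0426
```

```bash
python3 -c "
from h import *
go(50,-55,22)"
```

```text
t 3.63 pos [ 0.6135 -0.0557  0.0298] disp mm [  51.9 -108.4   29.8] q7 0.14 w 0.0426 F [-0.6 -2.7  1.2]
tool axes in world (cols)
 [[-0.002  0.036  0.999]
 [-0.018  0.999 -0.036]
 [-1.    -0.018 -0.002]]  zyaw-disp -0.003
shift cm tool [ 0.68  5.35 -0.2 ]
```

Call:
step_arm --pt "0.5 0.3 0.6 -0.05 0" --pt "0.5 0.3 0.6 -0.05 0" --pt "0.5 0.2 0.6 -0.05 0" --pt "0.5 0.1 0.6 -0.05 0" --pt "0.5 0.1 0.5 -0.02 0" --pt "0.5 0.1 0.4 0 0" --pt "0.5 0.0 0.4 0 0" --pt "0.5 0 0 0 0"

```text
time: 4.3
position: [0.6135, -0.0359, 0.0252]
tool_rot: [0.002, 0.704, -0.033, 0.709]
contact_force: [-0.4, -0.3, -1.0]
width: 0.0425
```

```bash
python3 - <<'E'
from h import *
go(50,-55,22)
for n in("scene","side"):
    d=bot.get_image(n); 
    im=d["img"][:,:,::-1]; im=im[165:285,245:405] if n=="scene" else im[210:330,270:430]
    cv2.imwrite(f"pics/{n}3.png",cv2.resize(im,(800,600),interpolation=cv2.INTER_CUBIC))
E
```

```text
t 4.3 pos [ 0.6135 -0.0359  0.0252] disp mm [ 51.2 -88.6  25.2] q7 0.08 w 0.0425 F [-0.4 -0.3 -1. ]
tool axes in world (cols)
 [[ 0.005  0.05   0.999]
 [-0.043  0.998 -0.05 ]
 [-0.999 -0.043  0.008]]  zyaw-disp -0.017
shift cm tool [ 0.18  3.37 -0.18]
```

View pics/side3.png

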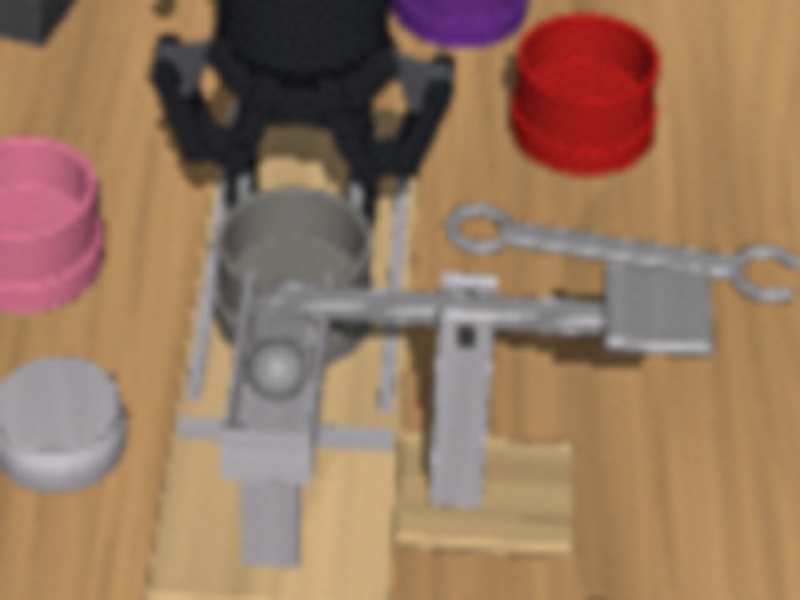

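View pics/scene3.png

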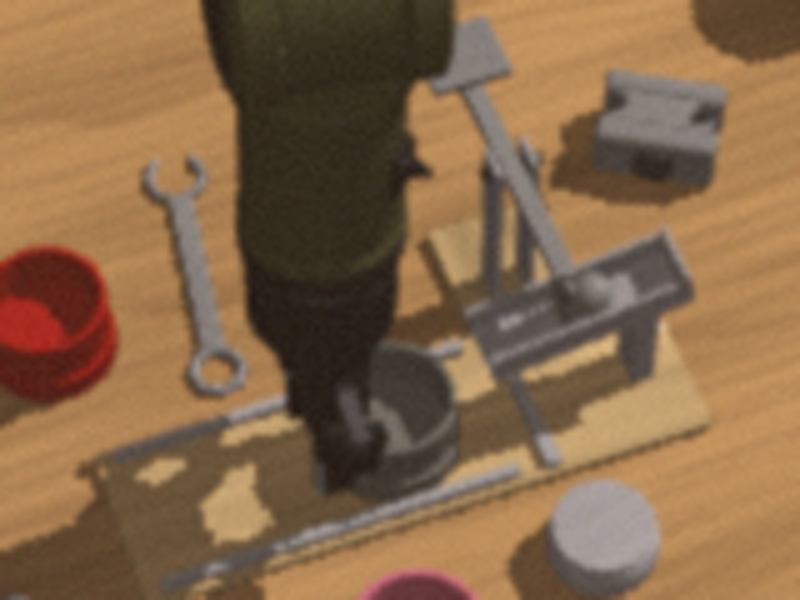

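Call:
step_arm --pt "0.5 0.1 0.6 -0.03 0" --pt "0.5 0.1 0.6 -0.03 0" --pt "0.5 0.1 0.6 -0.03 0" --pt "0.5 0.1 0.6 -0.03 0" --pt "0.5 0.1 0.6 -0.03 0" --pt "0.5 0.1 0.6 -0.03 0" --pt "0.5 0.1 0.6 -0.03 0" --pt "0.5 0.1 0.6 -0.03 0"

```text
time: 5.07
position: [0.6131, -0.0212, 0.024]
tool_rot: [-0.001, 0.702, -0.054, 0.71]
contact_force: [-4.8, -10.7, 13.6]
width: 0.0425
```

```bash
python3 -c "
from h import *
go(50,-55,22)"
```

```text
t 5.07 pos [ 0.6131 -0.0212  0.024 ] disp mm [ 50.4 -73.9  24. ] q7 0.01 w 0.0425 F [ -4.8 -10.7  13.6]
tool axes in world (cols)
 [[ 0.009  0.076  0.997]
 [-0.078  0.994 -0.075]
 [-0.997 -0.077  0.015]]  zyaw-disp -0.043
shift cm tool [ 0.05  1.9  -0.12]
```

```bash
python3 - <<'E'
from h import *
ims=[]
for n in("scene","side"):
    d=bot.get_image(n); 
    im=d["img"][:,:,::-1]; im=im[205:285,285:385] if n=="scene" else im[220:300,295:395]
    cv2.imwrite(f"pics/{n}4.png",cv2.resize(im,(750,600),interpolation=cv2.INTER_CUBIC))
rep()
cv2.imwrite("pics/wrist4.png",bot.get_image("wrist")["img"][:,:,::-1])
E
```

```text
t 5.17 pos [ 0.6131 -0.0205  0.0239] disp mm [ 50.3 -73.2  23.9] q7 0.01 w 0.0426 F [ -5.2 -10.2  13.4]
tool axes in world (cols)
 [[ 0.009  0.075  0.997]
 [-0.078  0.994 -0.074]
 [-0.997 -0.077  0.015]]  zyaw-disp -0.042
```

View pics/side4.png

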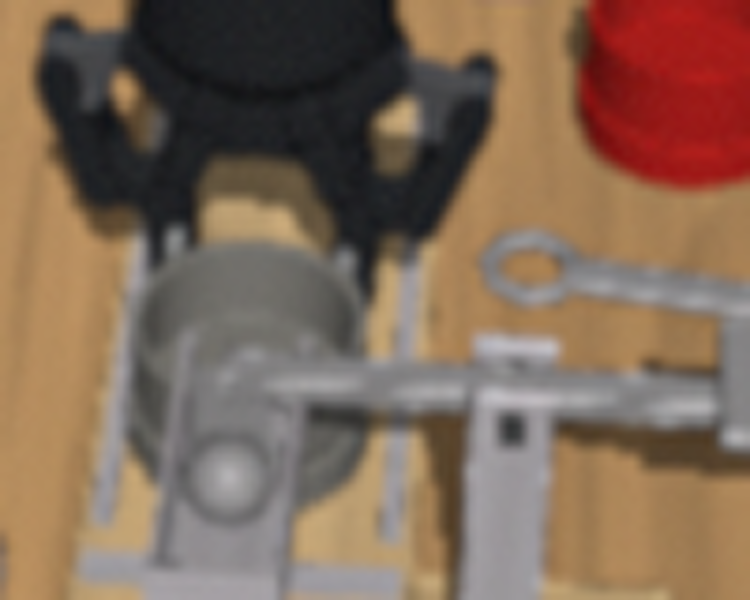

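View pics/scene4.png

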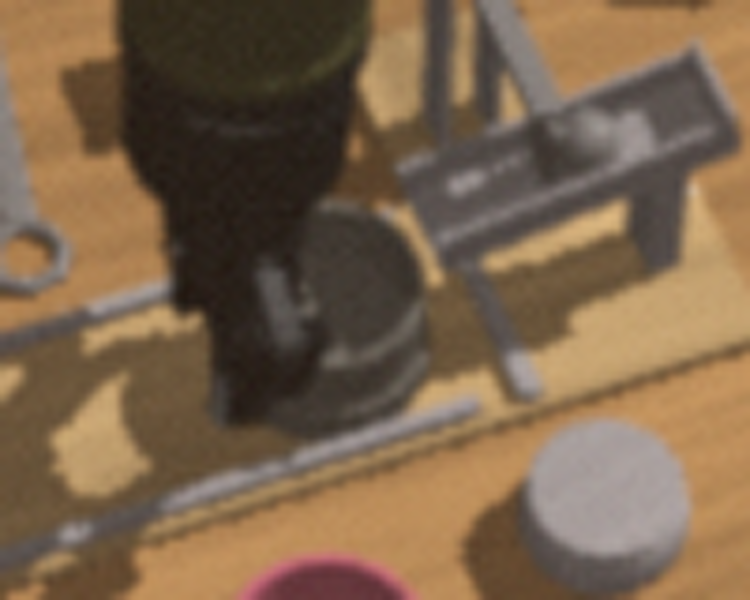

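View pics/wrist4.png

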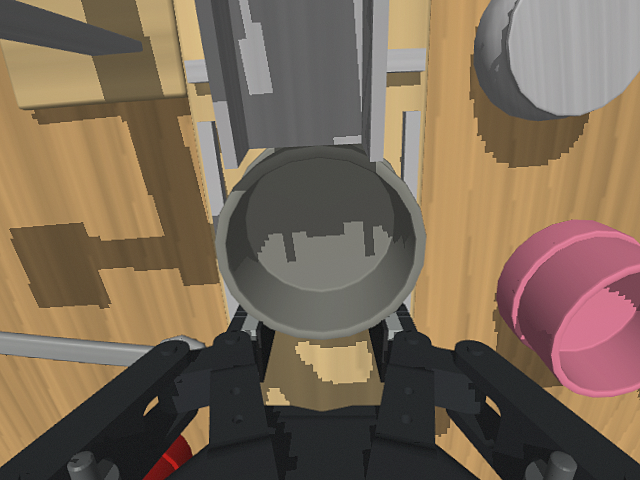

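Call:
step_arm --pt "0.5 -0.2 -0.5 0 -0.01" --pt "0.5 -0.1 -1.0 0 -0.02" --pt "0.5 0 -0.7 0 -0.01" --pt "0.5 0.4 0 0 0" --pt "0.5 0.4 0 0 0" --pt "0.5 0.2 0 0 0" --pt "0.5 0 0 0 0" --pt "0.5 0 0 0 0"

```text
time: 5.88
position: [0.613, -0.0395, 0.0167]
tool_rot: [-0.015, 0.702, -0.037, 0.711]
contact_force: [0.3, -0.6, 0.3]
width: 0.0425
```

```bash
python3 -c "
from h import *
go(50,-55,17)"
```

```text
t 5.88 pos [ 0.613  -0.0395  0.0167] disp mm [ 50.9 -92.3  16.7] q7 0.07 w 0.0425 F [ 0.3 -0.6  0.3]
tool axes in world (cols)
 [[ 0.011  0.032  0.999]
 [-0.073  0.997 -0.031]
 [-0.997 -0.073  0.013]]  zyaw-disp 0.002
shift cm tool [-0.3   3.71 -0.08]
```

Call:
step_arm --pt "0.5 -0.1 0.8 -0.02 0" --pt "0.5 -0.06 0.8 -0.02 0" --pt "0.5 -0.05 0.7 -0.02 0" --pt "0.5 -0.05 0.7 -0.02 0" --pt "0.5 -0.05 0.7 -0.02 0" --pt "0.5 -0.05 0.7 -0.02 0" --pt "0.5 -0.05 0.7 -0.02 0" --pt "0.5 -0.05 0.7 -0.02 0"

```text
time: 6.55
position: [0.6118, 0.0, 0.0196]
tool_rot: [-0.02, 0.702, -0.052, 0.71]
contact_force: [-0.9, -16.4, 3.3]
width: 0.043
```

```bash
python3 -c "
from h import *
go(50,-55,17)"
```

```text
t 6.55 pos [0.6118 0.     0.0196] disp mm [ 48.4 -52.7  19.6] q7 -0.02 w 0.043 F [ -0.9 -16.4   3.3]
tool axes in world (cols)
 [[ 0.008  0.045  0.999]
 [-0.101  0.994 -0.044]
 [-0.995 -0.101  0.013]]  zyaw-disp -0.012
shift cm tool [ 0.29 -0.2   0.16]
```

```bash
python3 - <<'E'
from h import *
s=bot.read_state(); d=bot.get_image("side")
im=d["img"][220:300,295:395,::-1]; im=cv2.resize(im,(750,600),interpolation=cv2.INTER_CUBIC)
t=np.linspace(0,6.28,60)
for r,z,col in((35,56,(0,255,255)),(37,8,(0,255,0))):
  cc=np.c_[50+r*np.cos(t),-12+r*np.sin(t),0*t+z]
  cv2.polylines(im,[((proj(d,D2W(p,cc))-(295,220))*7.5+3.5).astype(int)],True,col,1)
cv2.imwrite("pics/side5.png",im)
d=bot.get_image("wrist")
cv2.imwrite("pics/wrist5.png",d["img"][:,:,::-1])
rep()
E
```

```text
t 6.65 pos [6.118e-01 2.000e-04 1.970e-02] disp mm [ 48.3 -52.6  19.7] q7 -0.02 w 0.0428 F [ -2.  -17.6   3.6]
tool axes in world (cols)
 [[ 0.008  0.045  0.999]
 [-0.102  0.994 -0.044]
 [-0.995 -0.101  0.013]]  zyaw-disp -0.011
```

View pics/side5.png

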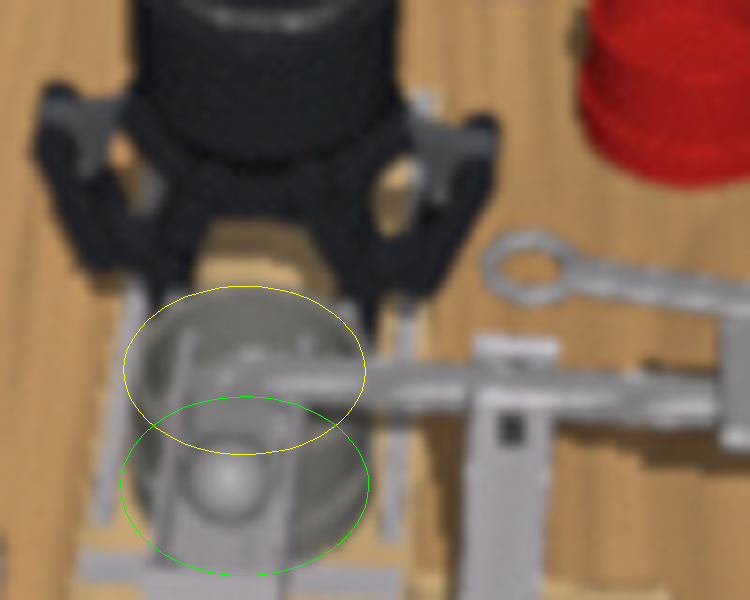

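View pics/wrist5.png

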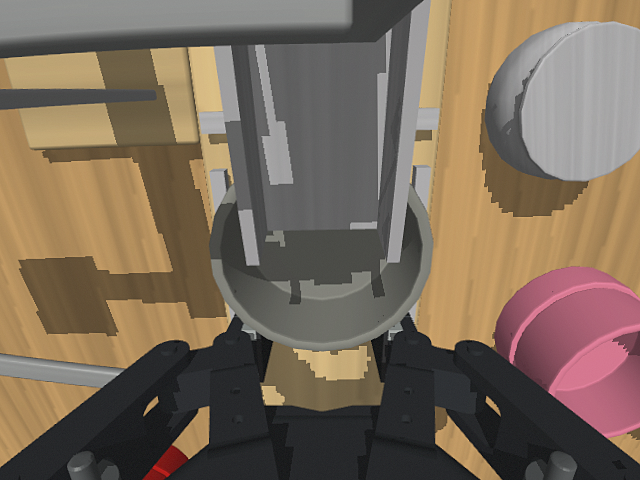

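Call:
step_arm --pt "0.5 0 0.5 0 0" --pt "0.5 0 0.5 0 0" --pt "0.5 0 0.3 0 0" --pt "0.5 0 0 0 0" --pt "0.5 0 -0.6 0 0" --pt "0.5 0 -1.0 0 0" --pt "0.5 0 -1.5 0 0" --pt "0.5 0 -2.0 0 0"

```text
time: 7.32
position: [0.6081, -0.0462, 0.026]
tool_rot: [-0.024, 0.703, -0.057, 0.709]
contact_force: [0.1, -0.3, 0.2]
width: 0.0424
```

```bash
python3 - <<'E'
from h import *
s=bot.read_state(); rep();d=bot.get_image("side")
im=d["img"][220:300,295:395,::-1]; im=cv2.resize(im,(750,600),interpolation=cv2.INTER_CUBIC)
cv2.imwrite("pics/side6raw.png",im)
t=np.linspace(0,6.28,60)
for r,z,col in((35,56,(0,255,255)),(37,8,(0,255,0))):
  cc=np.c_[50+r*np.cos(t),-12+r*np.sin(t),0*t+z]
  cv2.polylines(im,[((proj(d,D2W(p,cc))-(295,220))*7.5+3.5).astype(int)],True,col,1)
cv2.imwrite("pics/side6.png",im)
d=bot.get_image("wrist")
cv2.imwrite("pics/wrist6.png",d["img"][:,:,::-1])
E
```

```text
t 7.32 pos [ 0.6081 -0.0462  0.026 ] disp mm [ 46.2 -99.1  26. ] q7 0.03 w 0.0424 F [ 0.1 -0.3  0.2]
tool axes in world (cols)
 [[ 0.006  0.046  0.999]
 [-0.115  0.992 -0.045]
 [-0.993 -0.114  0.011]]  zyaw-disp -0.013
```

View pics/side6raw.png

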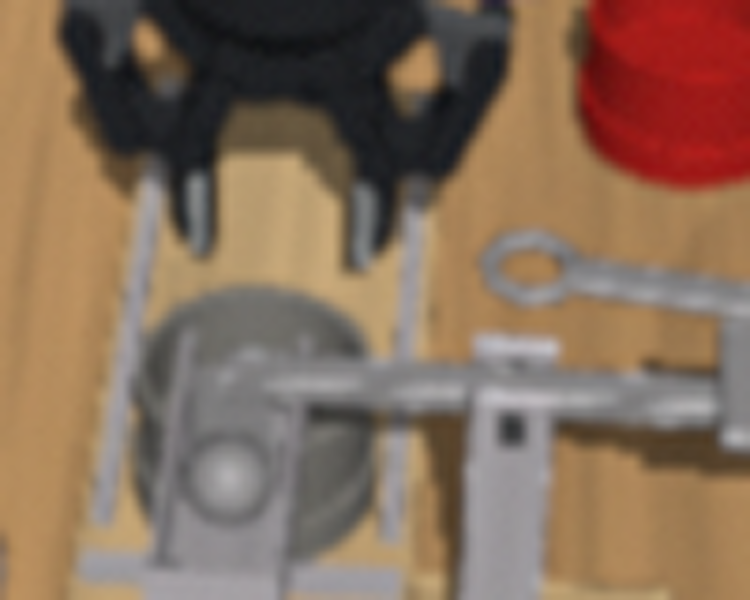

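View pics/wrist6.png

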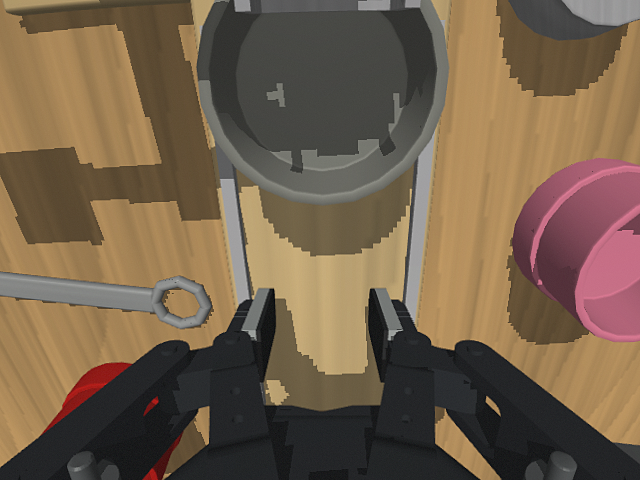

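Call:
step_arm --pt "0.5 -3.0 -0.5 0 0" --pt "0.5 -3.5 -0.4 0 0" --pt "0.7 -3.5 -0.4 0 0" --pt "1 -3.5 -0.4 0 0" --pt "1 -3.5 -0.4 0 0" --pt "1 -1.5 0 0 0" --pt "1 0 0 0 0" --pt "1 0 0 0 0"

```text
time: 8.08
position: [0.6036, -0.0561, 0.2215]
tool_rot: [-0.02, 0.703, -0.062, 0.708]
contact_force: [-0.3, 0.3, -0.7]
width: -0.0002
```

```bash
python3 -c "
from h import *
go(-102,50,180)"
```

```text
t 8.08 pos [ 0.6036 -0.0561  0.2215] disp mm [  42.  -109.1  221.5] q7 0.02 w -0.0002 F [-0.3  0.3 -0.7]
tool axes in world (cols)
 [[ 0.003  0.059  0.998]
 [-0.116  0.992 -0.059]
 [-0.993 -0.115  0.01 ]]  zyaw-disp -0.026
shift cm tool [  2.18  15.88 -14.86]
```

Call:
step_arm --pt "1 0.3 2.2 -2.1 -0.02" --pt "1 0.3 2.2 -2.1 0" --pt "1 0.3 2.2 -2.1 0" --pt "1 0.3 2.2 -2.1 0" --pt "1 0.3 2.2 -2.1 0" --pt "1 0.3 2.2 -2.1 0" --pt "1 0.3 2.2 -2.1 0" --pt "1 0 0 0 0"

```text
time: 8.75
position: [0.4527, 0.1017, 0.1703]
tool_rot: [-0.027, 0.708, -0.058, 0.704]
contact_force: [-0.3, -0.2, 0.0]
width: -0.0002
```

```bash
python3 - <<'E'
from h import *
go(-102,50,130)
for n in("scene","side"):
    d=bot.get_image(n); 
    im=d["img"][:,:,::-1]; im=im[150:270,250:410] if n=="scene" else im[210:330,310:470]
    cv2.imwrite(f"pics/{n}7.png",cv2.resize(im,(800,600),interpolation=cv2.INTER_CUBIC))
E
```

```text
t 8.75 pos [0.4527 0.1017 0.1703] disp mm [-114.    43.7  170.3] q7 -0.34 w -0.0002 F [-0.3 -0.2  0. ]
tool axes in world (cols)
 [[-0.009  0.043  0.999]
 [-0.12   0.992 -0.044]
 [-0.993 -0.121 -0.003]]  zyaw-disp -0.011
shift cm tool [3.92 1.13 1.2 ]
```

View pics/side7.png

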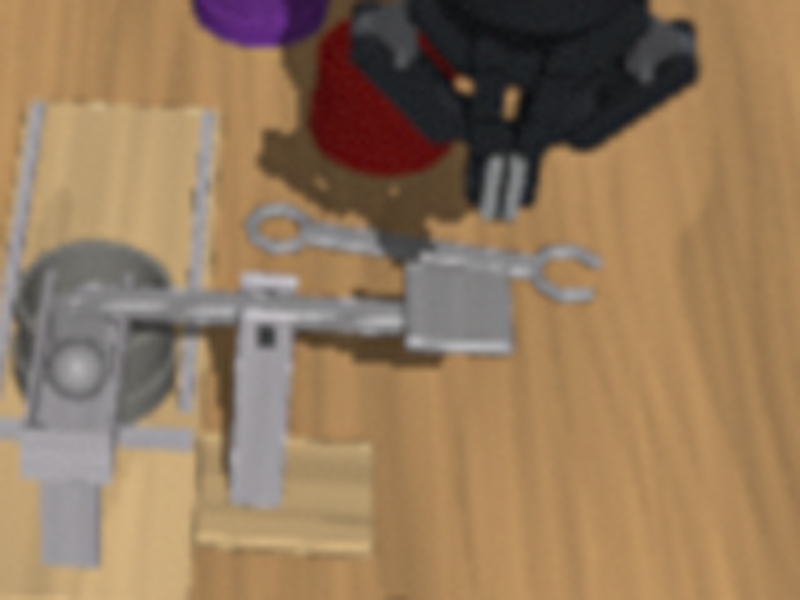

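Call:
step_arm --pt "1 0.5 0.4 0.6 0" --pt "1 0.8 0.4 0.6 0" --pt "1 0.8 0.3 0 0" --pt "1 0.5 0 0 0" --pt "1 0 0 0 0" --pt "1 0 0 0 0" --pt "1 0 0 0 0" --pt "1 0 0 0 0"

```text
time: 9.52
position: [0.4735, 0.1001, 0.1396]
tool_rot: [-0.025, 0.706, -0.064, 0.704]
contact_force: [0.5, 0.2, 1.0]
width: 0.0003
```

```bash
python3 -c "
from h import *
go(-102,50,88)"
```

```text
t 9.52 pos [0.4735 0.1001 0.1396] disp mm [-93.1  42.8 139.6] q7 -0.33 w 0.0003 F [0.5 0.2 1. ]
tool axes in world (cols)
 [[-0.006  0.055  0.998]
 [-0.125  0.991 -0.056]
 [-0.992 -0.125  0.001]]  zyaw-disp -0.023
shift cm tool [ 5.03  1.34 -0.91]
```

Call:
step_arm --pt "1 0 0.8 -0.8 0" --pt "1 0.8 0.3 0 0" --pt "1 0.8 0.1 0 0" --pt "1 0.8 0.1 0 0" --pt "1 0.8 0.1 0 0" --pt "1 0.8 0.1 0 0" --pt "1 0.6 0.1 0 0" --pt "1 0.4 0 0 0"

```text
time: 10.18
position: [0.4681, 0.1121, 0.0857]
tool_rot: [-0.024, 0.704, -0.063, 0.707]
contact_force: [-4.8, 2.3, 39.5]
width: -0.0001
```

```bash
python3 -c "
from h import *
go(-102,50,88)"
```

```text
t 10.18 pos [0.4681 0.1121 0.0857] disp mm [-98.9  54.6  85.7] q7 -0.35 w -0.0001 F [-4.8  2.3 39.5]
tool axes in world (cols)
 [[ 0.001  0.056  0.998]
 [-0.123  0.991 -0.055]
 [-0.992 -0.122  0.008]]  zyaw-disp -0.022
shift cm tool [-0.17 -0.49 -0.3 ]
```

Call:
step_arm --pt "1 -0.2 0 0 0" --pt "1 0 0 0 0" --pt "1 0 0 0 0" --pt "1 0 0 0 0" --pt "1 0 0 0 0" --pt "1 0 0 0 0" --pt "1 0 0 0 0" --pt "1 0 0 0 0"

```text
time: 10.85
position: [0.4673, 0.1122, 0.0878]
tool_rot: [-0.023, 0.705, -0.063, 0.706]
contact_force: [-1.1, 0.1, 9.3]
width: -0.0003
```

```bash
python3 - <<'E'
from h import *
rep()
for n in("scene","side"):
    d=bot.get_image(n); 
    im=d["img"][:,:,::-1]; im=im[165:285,250:410] if n=="scene" else im[210:330,290:450]
    cv2.imwrite(f"pics/{n}8.png",cv2.resize(im,(800,600),interpolation=cv2.INTER_CUBIC))
E
```

```text
t 10.85 pos [0.4673 0.1122 0.0878] disp mm [-99.7  54.7  87.8] q7 -0.35 w -0.0003 F [-1.1  0.1  9.3]
tool axes in world (cols)
 [[-0.001  0.057  0.998]
 [-0.121  0.991 -0.057]
 [-0.993 -0.121  0.006]]  zyaw-disp -0.024
```

View pics/side8.png

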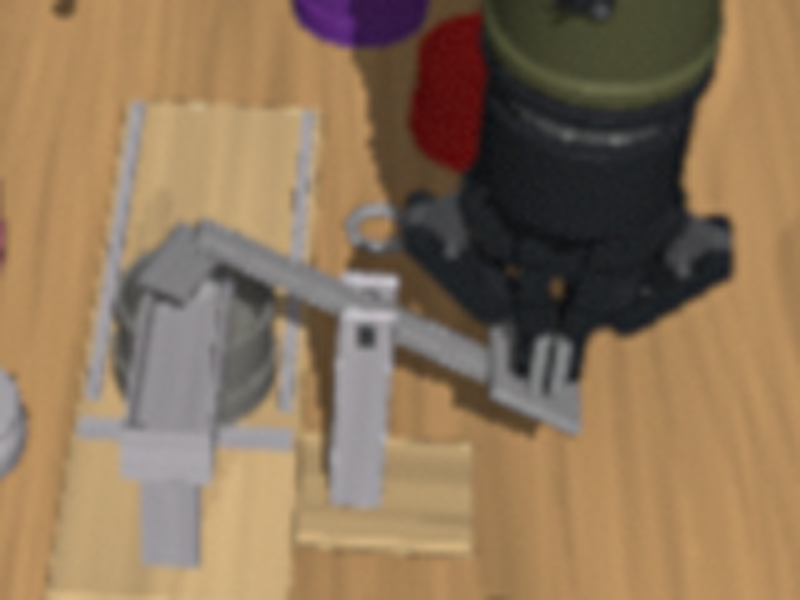

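View pics/scene8.png

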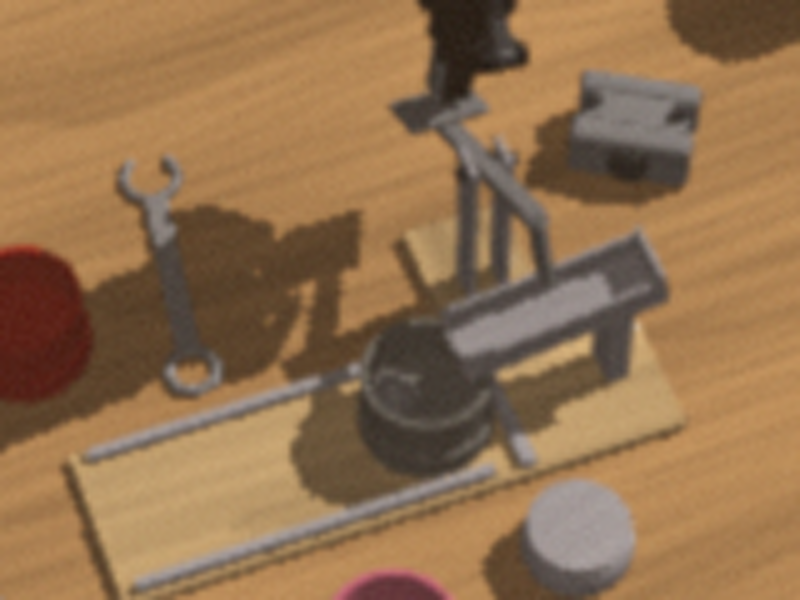

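The ball has left the chute and seems to be in the cup: there's a glint at (400,380) in the scene crop. Now I'll ease off the paddle and raise the arm well clear.

Call:
step_arm --pt "1 -0.7 0 0 0" --pt "1 -0.7 0 0 0" --pt "1 -0.7 -0.1 0 0" --pt "1 -0.7 -0.1 0 0" --pt "1 -0.9 -0.1 0 0" --pt "1 -1.5 -0.2 0 0" --pt "1 -2.5 -0.2 0 0" --pt "1 -3.0 0 0 0"

```text
time: 11.62
position: [0.4632, 0.1171, 0.1956]
tool_rot: [-0.024, 0.709, -0.065, 0.702]
contact_force: [0.1, 1.0, 0.0]
width: -0.0001
```

Call:
step_arm --pt "1 -3 0 0 0" --pt "1 -2 0 0 0" --pt "1 0 -3 0 0" --pt "1 0 -3 0 0" --pt "1 0 -3 0 0" --pt "1 0 0 0 0" --pt "1 0 0 0 0" --pt "1 0 0 0 0"

```text
time: 12.28
position: [0.4649, 0.0341, 0.2715]
tool_rot: [-0.022, 0.701, -0.061, 0.711]
contact_force: [0.0, -0.9, -0.2]
width: -0.0003
```

```bash
python3 - <<'E'
from h import *
rep()
for n in("scene","side"):
    d=bot.get_image(n); cv2.imwrite(f"pics/{n}9full.png",d["img"][:,:,::-1])
    im=d["img"][:,:,::-1]; im=im[165:285,250:410] if n=="scene" else im[210:330,290:450]
    cv2.imwrite(f"pics/{n}9.png",cv2.resize(im,(800,600),interpolation=cv2.INTER_CUBIC))
cv2.imwrite("pics/wrist9.png",bot.get_image("wrist")["img"][:,:,::-1])
E
```

```text
t 12.28 pos [0.4649 0.0341 0.2715] disp mm [-99.6 -23.5 271.5] q7 -0.22 w -0.0003 F [ 0.  -0.9 -0.2]
tool axes in world (cols)
 [[ 0.011  0.056  0.998]
 [-0.117  0.992 -0.054]
 [-0.993 -0.116  0.017]]  zyaw-disp -0.022
```

View pics/side9.png

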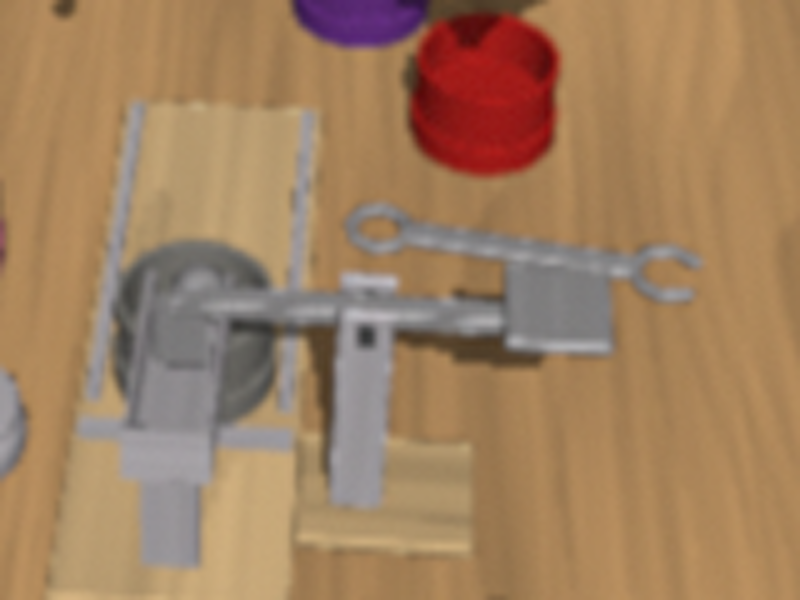

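View pics/scene9.png

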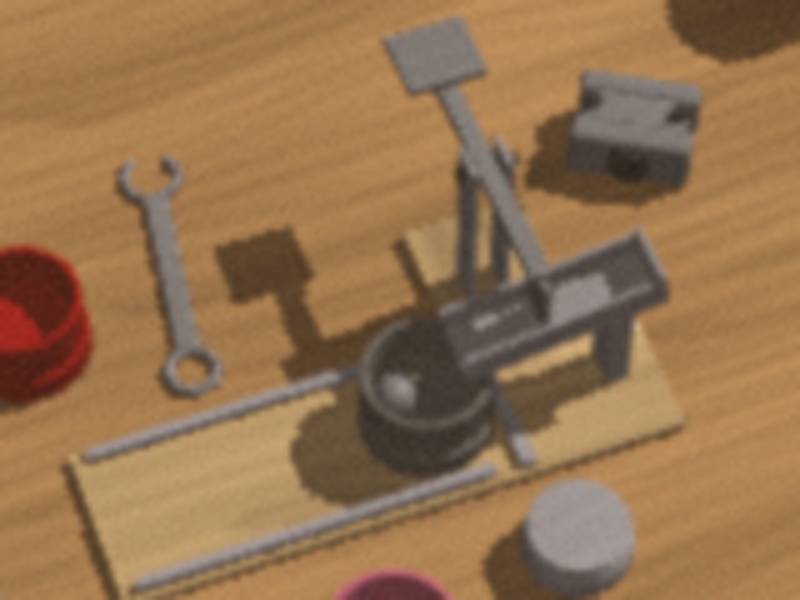

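View pics/wrist9.png

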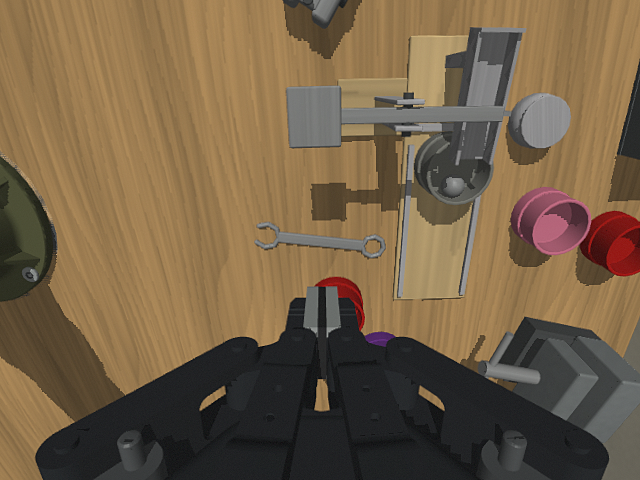

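The ball is in the cup (wrist view (454,187)), the lever is level again, and the bystanders haven't moved. One last check: cup against its home pose.

```bash
python3 - <<'E'
from h import *
t=np.linspace(0,6.28,60)
for n,d,o in(("scene",SC,(300,210)),("side",SI,(300,240))):
  im=cv2.imread(f"pics/{n}9full.png")[o[1]:o[1]+75,o[0]:o[0]+80]; im=cv2.resize(im,None,fx=8,fy=8,interpolation=cv2.INTER_CUBIC)
  for r,z,col in((35,56,(0,255,255)),(37,8,(0,255,0))):
    cc=np.c_[50+r*np.cos(t),-12+r*np.sin(t),0*t+z]
    cv2.polylines(im,[((proj(d,D2W(p,cc))-o)*8+4).astype(int)],True,col,1)
  cv2.imwrite(f"pics/{n}10.png",im)
a=np.hstack([cv2.resize(cv2.imread(f"pics/{n}10.png"),(400,375)) for n in("scene","side")]);cv2.imwrite("pics/c10.png",a)
E
```

```text
(no output)
```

View pics/c10.png

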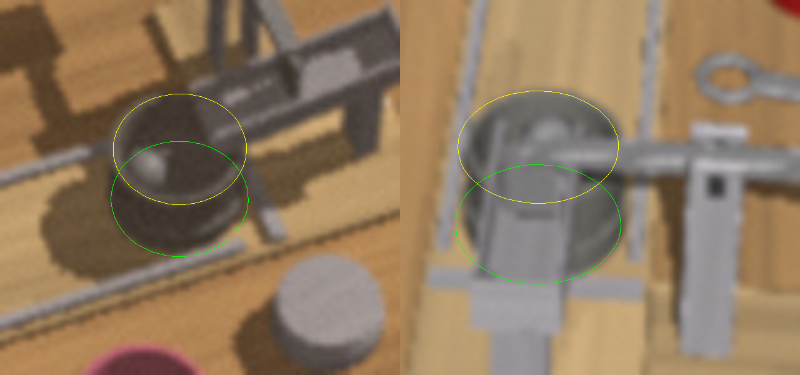

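```bash
python3 -c "
from h import *
rep(); print(bot.finish_job())"
```

```text
t 12.43 pos [0.4647 0.0355 0.2707] disp mm [-99.8 -22.  270.7] q7 -0.22 w -0.0002 F [ 0.3 -0.4  0.2]
tool axes in world (cols)
 [[ 0.01   0.053  0.999]
 [-0.117  0.992 -0.051]
 [-0.993 -0.117  0.016]]  zyaw-disp -0.019
the job is handed in; nothing more can be done
None
```

The ball is in the grey cup, and I handed the job in at 12.4 s. I pushed the cup to the stop with the half-open fingertips, then pressed the paddle to its stop with the fingers shut and held it for about 0.7 s. After that I let the lever come back up and raised the arm clear.

**Last checks:**
- The final pictures show the ball in the cup, the lever level again and the gate shut.
- The cup's outline lies within about 1 pixel (roughly 2 mm) of its home position.
- The bystanders and look-alikes in view look unmoved. I did not check the mug, lube bottle and tire lever closely in the last pictures.
- The robot was touching nothing, with a contact force near 0.

**What went less well:**
- **Cup push:** partway along, the fingertips appear to have caught on the cup's base shoulder, pressing down with about 14 N. I backed off, went lower and finished the push against the base, reading about 16 N at the stop. The cup still looked upright in the pictures.
- **Tool tilt:** the tool picked up about 7° of tilt during the push, and the moves give no way to take it out. It did no visible harm.
- **Paddle force:** the press read about 40 N at the wrist when the lever reached its stop, so I eased it to about 9 N. That force was on the fingertips, not the gripper's body or the arm.

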